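# Swing the pinned ruler to the red medallion

## Task

On the mosaic board, push the yellow ruler round on its steel pivot pin until its free end points at the red medallion, and leave it lying there, still on the pin. Do not disturb the little turquoise paint pot that stands on the board.

Things in the scene. Friction and masses are not known exactly. Their poses are not given: they have to be found in the camera images.
- ruler: Yellow ruler with black ticks lying flat on the mosaic board: rigid, 225 x 40 x 10 mm, about 80 g, loose, its 13 mm hole over the steel pin; slides with ordinary friction, stays where left. Origin: hole centre, underside. x runs along its middle to the free end, 205 mm from the origin (other end at -20 mm); y across (edges at +-20 mm), z up. The thin blue ruler off the board is not meant.
- pin (a point): Foot of the fixed upright steel pivot pin, 8 mm across, rising 30 mm from the top face of the mosaic board. The board is fixed and flat: orange rim, white middle, 360 x 530 mm, top face 12 mm above the table. The pin stands by the middle of its long edge nearest the robot. This point's x axis runs from the pin across the board's middle, away from the robot; y to its left, z up.
- medallion_red: The red one of four flat fixed discs (red, blue, green, purple, each with a cream ring), 76 mm across, 1 mm thick, no obstacle, on the board about 250 mm from the pin, just beyond the ruler's free end. Two lie left and two right of the board's middle, about 30 and 56 degrees off it; which colour lies where changes. Origin: centre of the disc, on the board's top face.
- paint_pot: Small loose turquoise paint pot with a white lid, 34 mm across, 45 mm tall, about 60 g, upright on the board by the middle of its far edge, about 275 mm from the pin, out of the ruler's reach. Origin: centre of its foot. Stays where it is.
Things that resemble listed ones, but are neither listed nor needed, are in the scene too. What is meant by the ruler is not purple, and is the smaller of those in its own colour.

How it is judged:
At the end, for the whole second after the job is handed in: The yellow ruler lies flat and still on the board with its hole still over the pin (within 10 mm), and the line along its middle, carried on past the free end, passes within 43 mm of the red medallion's centre (about 10 degrees either way); the paint pot stands within 20 mm of where it was (y of medallion_red in the frame of ruler between -0.043 and 0.043 m and x of medallion_red in the frame of ruler above 0.15 m and distance between ruler and pin below 0.01 m and angle between ruler's own z axis and vertical below 0.1 rad and linear speed of ruler below 0.01 m/s and angular speed of ruler below 0.05 rad/s and distance of paint_pot from where it was at the start of the episode below 0.02 m); the robot touches nothing.
It fails at once if the paint pot is shoved or knocked over (distance of paint_pot from where it was at the start of the episode above 0.02 m or angle between paint_pot's own z axis and vertical above 0.4 rad).
It also fails if it takes over 38 s, if anything falls off the work surface, if the arm or the gripper's body presses on something with over 40 N, if the wrist force passes 120 N, or if a joint passes its speed limit or range.

## Robot

A 6-joint arm with a two-finger parallel gripper is mounted at the origin on the work surface. World frame = base frame: x ahead of the robot, y to its left, z up, the work surface at z = 0. Lengths are in m, angles in rad, forces in N, time in s.
With the tool pointing down it reaches from about 0.3 to 0.775 m from the base axis. Payload 14.6 kg.
Tool frame: the origin (TCP) lies on the centre line of the jaws, within the pads' length; the fingertips stand 19 mm ahead of it and the grasp point (between the pads) is the TCP; y points along the fingers, x is the direction in which the jaws open and shut, and the axes are right-handed (so a half turn about y gives the same grasp; the last joint's range is limited). The gripper opens to 94 mm and grips with 3 to 60 N. Pads are 16 mm wide; open, the fingers measure 119 mm over their backs; the gripper's body (75 mm by 177 mm) begins 78 mm behind the grasp point.
Start: joints at [1.268, 0.3, 1.521, -0, 1.321, -0.067], TCP at [0.128, 0.535, 0.224] pointing down, gripper open.
Joint ranges: [-3.03, 3.03], [-0.79, 2.21], [0.23, 2.52], [-1.04, 4.18], [0, 3.07], [-2.55, 2.55]. Speed limits (rad/s): [2.22, 2.22, 2.57, 3.14, 3.14, 3.14].

## Interface

Orientations are given as [roll, pitch, yaw] about the fixed x, y, z axes, in that order (R = Rz(yaw) Ry(pitch) Rx(roll)).
In Python, from station import ctrl, optics gives the robot as it stands.
- The arm moves only by the tool jog_arm, never from a script. Its argument "targets" is a list of rows, each a list of 3 entries, a list of its own where there are three numbers: the finger opening in cm, from 0 to 9.4, then the shift along the tool's x, y, z in cm, then the turn about the tool's y in rad. A call has 1 to 10 rows; each row is the pose to reach, as a shift and turn from the pose commanded when the call began, along the tool's axes at that moment; what a row does not reach only later rows make up. A row lasts 1/10 s, in which the tool goes at most 50 mm and 8.59 degrees, less where a joint would pass 70% of its speed; a pose out of reach is approached as far as the arm can. A call with a gripper value outside its range is refused whole. The fingers move at their own pace and stop on an object; "grip_force" is the grip in N (left out, the last holds). Time passes only in rows, so rows that repeat a pose let the fingers close. It gives the time, the measured TCP pose, the force and the opening at its end, in the units of the state.
- ctrl.get_obs(): the state, without advancing time (a new reading comes with each control period).
- optics.camera(name): name is "scene" or "top"; returns a dict with "img" (480x640x3 uint8, red, green, blue), "range_z" (480x640 float32, m along the optical axis (not along the pixel's ray), 0 where there is no reading), "camera_matrix" (3x3 intrinsics, pixels), "k1" (the pictures are not rectified: a ray, as slopes to the right and down, at radius r is drawn at 1 + k1 r^2 times it, then the intrinsics apply), "world_to_cam" (4x4, takes a point from world to camera coordinates). Camera axes: x right, y up, looking along -z (the intrinsics and any distortion apply to the point x, -y, -z); pixel columns grow to the right and rows downward; lengths in m; the calibration is good to about 2 mm. A picture is of the moment at which its call begins.
- ctrl.hand_in(): hands the job in, once; it reports no verdict.
The state is a dict: "time_s": time; "qpos": joint angles; "joint_vel": joint speeds; "tau": joint torques, N m; "ee_pos": TCP position; "eef_rot": TCP orientation; "force": force on the tool from outside, world axes, zero at the start; "moment": the same for the moment, N m; "grip_width": finger opening in m.
Only numpy, scipy, OpenCV 4.12 (cv2) and the standard library are available. Lean on these libraries where they do the work, as an engineer would, in place of code of your own. Each camera call takes 0.05 s, during which the arm holds its last target. There are 200 camera calls.

## Working session

There is one attempt and no reset: what is moved stays moved. The work goes in short steps, Python scripts to look and compute and a tool call to move; the robot and the scene stay as the last step left them, time stands still between calls to the robot, and variables do not carry over. Pictures are saved under pics/ and viewed, about 8 in all and at most 12, crops included, and the job is handed in when it is done.

Besides the shell and the picture viewer there is one more tool, called after ">>>" as name(argument=value, ...) on one line, values as JSON. jog_arm: Moves the arm, as the interface text tells. Its arguments: {"type":"object","properties":{"targets":{"type":"array","items":{"type":"array"}},"grip_force":{"type":"number"}},"required":["targets"]}

```bash
mkdir -p pics; cat > h.py <<'E'
import numpy as np, cv2
from station import ctrl, optics
def ray2plane(c,px,z):
    K=c["camera_matrix"]; 
    u=cv2.undistortPoints(np.array(px,float).reshape(-1,1,2),K,np.array([c["k1"],0,0,0.])).reshape(-1,2)
    T=np.array(c["world_to_cam"]); R,t=T[:3,:3],T[:3,3]
    d=np.c_[u[:,0],-u[:,1],-np.ones(len(u))]@R
    o=-R.T@t
    return o+d*((z-o[2])/d[:,2])[:,None]
E
python3 - <<'E'
from h import *
for n in("scene","top"):
    c=optics.camera(n); cv2.imwrite(f"pics/{n}0.png",c["img"][...,::-1]); np.save(n,c,allow_pickle=True)
    T=c["world_to_cam"]; print(n,-T[:3,:3].T@T[:3,3],c["k1"])
print(ctrl.get_obs())
E
```

```text
scene [ 1.17196066 -0.00319217  0.62207118] -0.10394605099021238
top [0.26071102 0.00487592 1.30218935] 0.02183807763501026
{'time_s': 0.1, 'qpos': array([ 1.26839826e+00,  3.00380120e-01,  1.52153322e+00, -4.58237927e-06,
        1.32069738e+00, -6.66305268e-02]), 'joint_vel': array([ 0.00035704, -0.00052398, -0.00267863, -0.0010936 , -0.00310188,
        0.00022962]), 'tau': array([ 1.25610241e-03, -5.32648838e+01, -3.53285909e+01,  7.09965988e-02,
        2.34872400e-02, -7.58294777e-05]), 'ee_pos': array([0.12842826, 0.53456752, 0.22395647]), 'eef_rot': array([-1.57073297e+00,  1.01609985e-03,  1.33502996e+00]), 'force': array([-0.25901881,  0.68699498,  1.03113556]), 'moment': array([-0.02638619,  0.03249098,  0.00560376]), 'grip_width': 0.09393949474227066}
```

View pics/top0.png

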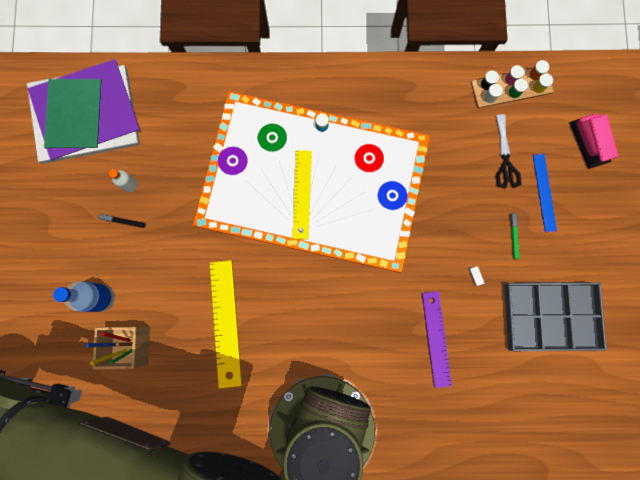

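View pics/scene0.png

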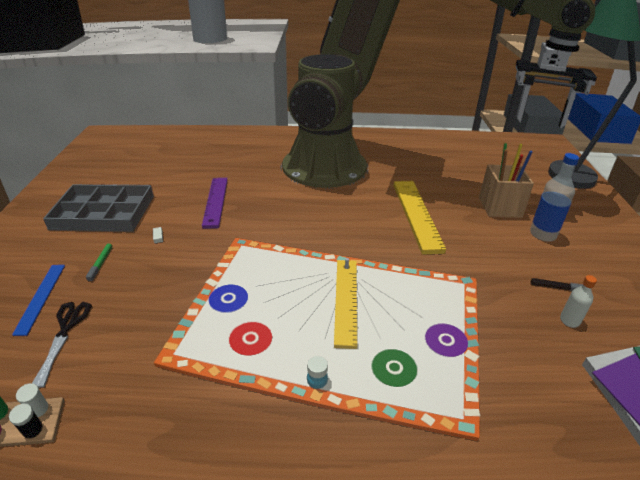

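The top view shows the board ruler from the pin at about (300,230) to its free end at about (303,150). Red medallion is at (369,158) and the pot at (322,122). The scene view agrees. Next I'll measure positions.

```bash
cat > m.py <<'E'
from h import *
def cc(mask,k=1):
    n,l,s,ce=cv2.connectedComponentsWithStats(mask.astype(np.uint8)); return l,s,ce
def ruler(c):
    hsv=cv2.cvtColor(c["img"],cv2.COLOR_RGB2HSV); 
    m=cv2.inRange(hsv,(25,150,120),(34,255,255)); m[:130]=0;m[245:]=0;m[:,:215]=0;m[:,410:]=0
    m=cv2.morphologyEx(m,cv2.MORPH_OPEN,np.ones((3,3)))
    cn=max(cv2.findContours(m,0,2)[0],key=cv2.contourArea)
    p=ray2plane(c,cn[:,0,:],.022)[:,:2].astype(np.float32)
    r=cv2.minAreaRect(p); b=cv2.boxPoints(r); return r,b
def red(c):
    hsv=cv2.cvtColor(c["img"],cv2.COLOR_RGB2HSV)
    m=cv2.inRange(hsv,(0,180,150),(4,255,255))|cv2.inRange(hsv,(175,180,150),(180,255,255))
    cn=max(cv2.findContours(m,0,2)[0],key=cv2.contourArea)
    return ray2plane(c,[cv2.minEnclosingCircle(cn)[0]],.013)[0]
E
python3 - <<'E'
from m import *
c=np.load("top.npy",allow_pickle=True).item()
print(ruler(c),red(c)); print(ray2plane(c,[(300,230),(322,122)],.042)[:,:2])
E
```

```text
(((0.5642085075378418, 0.047093283385038376), (0.03953200951218605, 0.2223832607269287), 87.75379180908203), array([[0.4523276 , 0.03170048],
       [0.67454004, 0.02298446],
       [0.6760894 , 0.06248609],
       [0.45387697, 0.07120211]], dtype=float32)) [ 0.6594441  -0.12253819  0.013     ]
[[ 0.47013639  0.05091301]
 [ 0.74297724 -0.00478473]]
```

>>> jog_arm(targets=[[0,[-31.7,0,-58.7],-0.196],[0,[-31.7,0,-58.7],-0.196],[0,[-31.7,0,-58.7],-0.196],[0,[-31.7,0,-58.7],-0.196],[0,[-31.7,0,-58.7],-0.196],[0,[-31.7,0,-58.7],-0.196],[0,[-31.7,0,-58.7],-0.196],[0,[-31.7,0,-58.7],-0.196],[0,[-31.7,0,-58.7],-0.196],[0,[-31.7,0,-58.7],-0.196]])

```text
time_s: 1.1
ee_pos: [0.4994, 0.2015, 0.2243]
eef_rot: [-1.571, 0.0, 1.531]
force: [0.5, 0.3, -0.1]
grip_width: 0.0176
```

>>> jog_arm(targets=[[0,[-10.6,0,-12.8],0],[0,[-10.6,0,-12.8],0],[0,[-10.6,0,-12.8],0],[0,[-10.6,0,-12.8],0],[0,[-10.6,0,-12.8],0],[0,[-10.6,5,-12.8],0],[0,[-10.6,10,-12.8],0],[0,[-10.6,12,-12.8],0],[0,[-10.6,12,-12.8],0],[0,[-10.6,12,-12.8],0]])

```text
time_s: 2.1
ee_pos: [0.622, 0.093, 0.1057]
eef_rot: [-1.572, -0.0, 1.532]
force: [-0.2, -0.5, -0.1]
grip_width: 0.0004
```

>>> jog_arm(targets=[[0,[0,3,0],0],[0,[0,5,0],0],[0,[0,6,0],0],[0,[0,6.5,0],0],[0,[0,6.8,0],0],[0,[0,6.8,0],0],[0,[0,6.8,0],0]])

```text
time_s: 2.8
ee_pos: [0.6224, 0.0923, 0.0374]
eef_rot: [-1.572, -0.0, 1.531]
force: [-0.7, -0.2, 0.4]
grip_width: 0.0007
```

```bash
python3 - <<'E'
from m import *
print(ctrl.get_obs()["ee_pos"],ctrl.get_obs()["force"])
c=optics.camera("scene"); cv2.imwrite("pics/scene1.png",cv2.resize(c["img"][180:420,150:470,::-1],None,fx=2,fy=2))
# push plan: rows in tool axes at the start (yaw 1.532)
o=ctrl.get_obs(); y=o["eef_rot"][2]; p0=o["ee_pos"][:2]
X=np.array([np.cos(y),np.sin(y)]);Z=np.array([-np.sin(y),np.cos(y)]); pin=np.array([.473,.0507])
for d in range(0,42,4):
    a=np.radians(-2.25-d); p=pin+.15*np.array([np.cos(a),np.sin(a)])+.0325*np.array([-np.sin(a),np.cos(a)])
    e=p-p0; print(d,(e@X*100).round(1),(e@Z*100).round(1),np.radians(d).round(2))
E
```

```text
[0.62236934 0.09231525 0.03738162] [-0.67638186 -0.24118205  0.40807454]
0 -1.5 -0.2 0.0
4 -2.5 -0.4 0.07
8 -3.6 -0.5 0.14
12 -4.7 -0.6 0.21
16 -5.8 -0.6 0.28
20 -6.8 -0.5 0.35
24 -7.9 -0.3 0.42
28 -8.9 -0.0 0.49
32 -9.9 0.3 0.56
36 -10.9 0.7 0.63
40 -11.9 1.2 0.7
```

View pics/scene1.png

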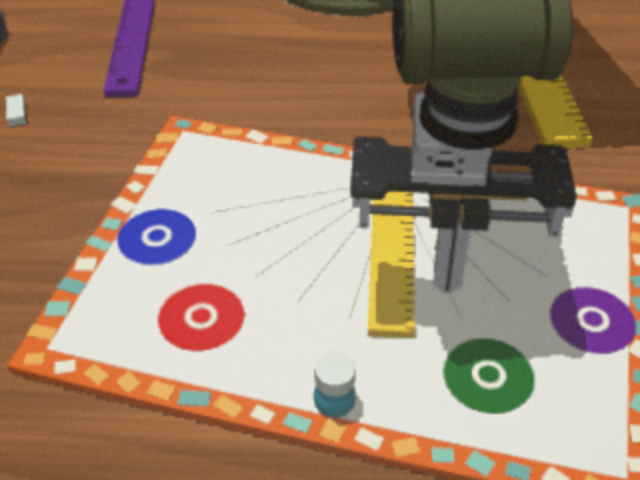

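The crop shows the closed fingers standing at about (455,280), beside the ruler on the green side, clear of the pot. I'll push along the arc, slowly.

>>> jog_arm(targets=[[0,[-0.8,0.2,-0.1],0],[0,[-1.5,0.2,-0.2],0],[0,[-2.0,0.2,-0.3],0.035],[0,[-2.5,0.2,-0.4],0.07],[0,[-3.0,0.2,-0.45],0.105],[0,[-3.6,0.2,-0.5],0.14],[0,[-4.1,0.2,-0.55],0.175],[0,[-4.7,0.2,-0.6],0.21],[0,[-5.2,0.2,-0.6],0.245],[0,[-5.8,0.2,-0.6],0.28]])

```text
time_s: 3.85
ee_pos: [0.6256, 0.0337, 0.0345]
eef_rot: [-1.571, -0.0, 1.248]
force: [-0.1, -0.2, -0.1]
grip_width: 0.0005
```

```bash
python3 - <<'E'
from m import *
c=optics.camera("scene"); cv2.imwrite("pics/scene2.png",cv2.resize(c["img"][180:420,150:470,::-1],None,fx=2,fy=2))
o=ctrl.get_obs(); y=o["eef_rot"][2]; p0=o["ee_pos"][:2]; print(o["ee_pos"],y,o["force"])
X=np.array([np.cos(y),np.sin(y)]);Z=np.array([-np.sin(y),np.cos(y)]); pin=np.array([.473,.0507])
for d in range(16,42,4):
    a=np.radians(-2.25-d); p=pin+.15*np.array([np.cos(a),np.sin(a)])+.0325*np.array([-np.sin(a),np.cos(a)])
    e=p-p0; print(d,(e@X*100).round(1),(e@Z*100).round(1),np.radians(d-16).round(2))
E
```

```text
[0.62559429 0.03282929 0.03445628] 1.2455019009229764 [-0.37920412 -1.22768685 -0.60379325]
16 0.2 0.1 0.0
20 -0.9 -0.1 0.07
24 -1.9 -0.3 0.14
28 -3.0 -0.3 0.21
32 -4.1 -0.3 0.28
36 -5.2 -0.2 0.35
40 -6.2 -0.0 0.42
```

View pics/scene2.png

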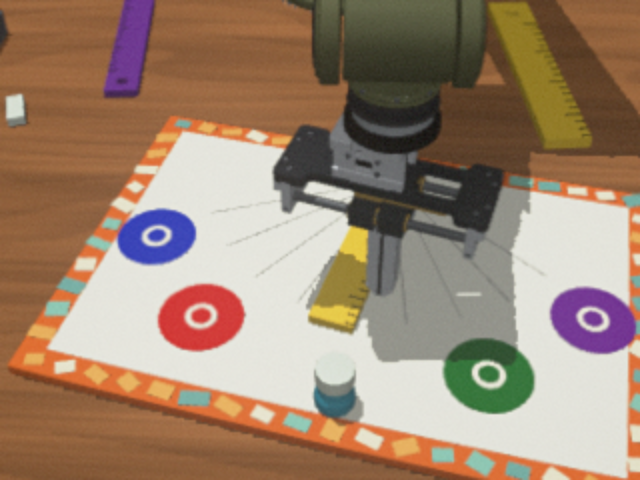

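The ruler has turned with the fingers, with its end at about (335,320). The pot at (335,385) is untouched, so I'll continue.

>>> jog_arm(targets=[[0,[-0.4,0,0],0.035],[0,[-0.9,0,-0.1],0.07],[0,[-1.4,0,-0.2],0.105],[0,[-1.9,0,-0.3],0.14],[0,[-2.5,0,-0.3],0.175],[0,[-3.0,0,-0.3],0.21],[0,[-3.6,0,-0.3],0.245],[0,[-4.1,0,-0.3],0.28],[0,[-4.7,0,-0.25],0.315],[0,[-5.2,0,-0.2],0.35]])

```text
time_s: 4.9
ee_pos: [0.611, -0.0164, 0.0345]
eef_rot: [-1.571, 0.0, 0.898]
force: [-0.2, 0.5, 0.5]
grip_width: 0.0001
```

>>> jog_arm(targets=[[0,[-0.5,0,0.05],0.035],[0,[-1.0,0,0.1],0.07],[0,[-1.1,0,0.1],0.07],[0,[-1.1,0,0.1],0.07],[0,[-1.1,0,0.1],0.07]])

```text
time_s: 5.4
ee_pos: [0.6035, -0.0238, 0.0344]
eef_rot: [-1.571, 0.0, 0.831]
force: [-0.5, -0.0, 0.3]
grip_width: 0.0005
```

```bash
python3 - <<'E'
from m import *
c=optics.camera("scene"); cv2.imwrite("pics/scene3.png",cv2.resize(c["img"][180:420,150:470,::-1],None,fx=2,fy=2))
o=ctrl.get_obs(); print(o["ee_pos"],o["eef_rot"],o["force"])
E
```

```text
[ 0.60349699 -0.02375864  0.03434688] [-1.57050413e+00  2.28957214e-04  8.31516334e-01] [ 0.10812504 -0.13781911 -1.38617144]
```

View pics/scene3.png

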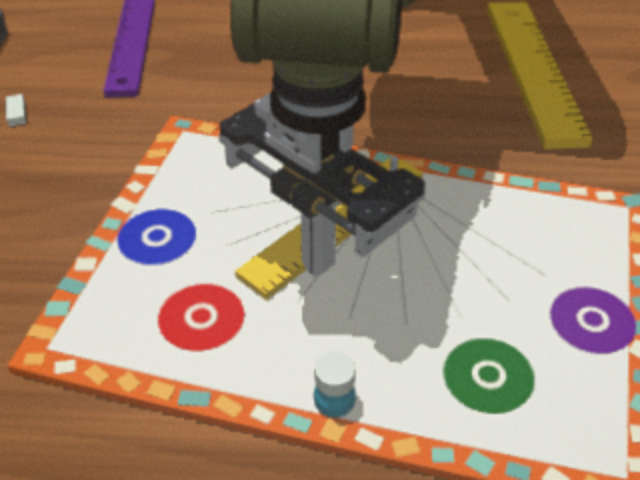

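The ruler end is now at about (265,278), heading roughly for the red disc at (201,316), and the pot is unmoved. I'll back off, raise and measure from above.

>>> jog_arm(targets=[[0,[1,0,0],0],[0,[2,0,0],0],[0,[2,0,0],0],[0,[2,-4,0],0],[0,[2,-9,0],0],[0,[2,-14,0],0],[0,[5,-18,3],0],[0,[9,-18,6],0],[0,[14,-18,9],0],[0,[19,-18,12],0]])

```text
time_s: 6.45
ee_pos: [0.6386, 0.177, 0.2151]
eef_rot: [-1.571, -0.001, 0.831]
force: [0.8, -0.4, -0.0]
grip_width: 0.0003
```

>>> jog_arm(targets=[[0,[5,0,4],0],[0,[10,0,8],0],[0,[10,0,12],0],[0,[10,0,12],0],[0,[10,0,12],0],[0,[10,0,12],0]])

```text
time_s: 7.05
ee_pos: [0.6178, 0.3287, 0.2145]
eef_rot: [-1.571, 0.0, 0.831]
force: [0.5, -0.2, 0.1]
grip_width: 0.0005
```

```bash
python3 - <<'E'
from m import *
c=optics.camera("top"); cv2.imwrite("pics/top1.png",c["img"][60:300,150:470,::-1].repeat(2,0).repeat(2,1))
np.save("top1",c,allow_pickle=True); print(ctrl.get_obs()["ee_pos"],ctrl.get_obs()["time_s"])
r,b=ruler(c); R=red(c)[:2]; print(r,R); 
E0=sorted([(b[i]+b[(i+1)%4])/2 for i in range(4)],key=lambda p:np.linalg.norm(p-r[0]))[2:]
E0=sorted(E0,key=lambda p:p[0]); near,far=E0; u=(far-near)/np.linalg.norm(far-near); v=R-(near+.02*u)
print("ends",near,far,"pin est",near+.02*u,"red in ruler",v@u,u[0]*v[1]-u[1]*v[0])
E
```

```text
[0.61804209 0.32818702 0.21453691] 7.1
((0.5407512187957764, -0.007946774363517761), (0.039499010890722275, 0.22363543510437012), 48.77309799194336) [ 0.6594434  -0.12262864]
ends [0.4566525  0.06574587] [ 0.6248499  -0.08163942] pin est [0.4716946  0.05256502] red in ruler 0.256667022360259 -0.008029628425198013
```

View pics/top1.png

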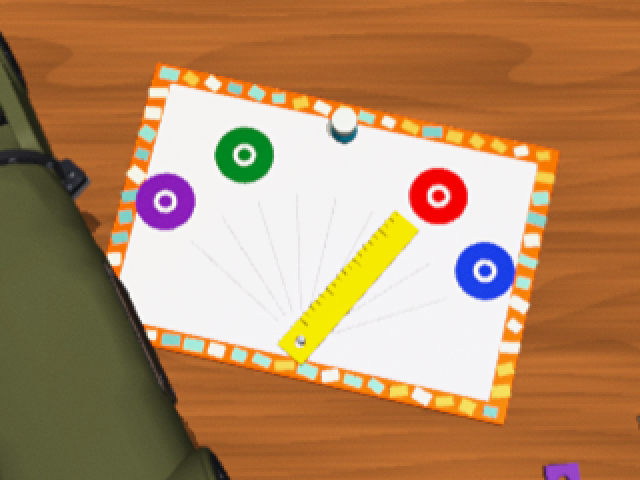

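The ruler points at the red disc (438,196), with the pin still through its hole at (300,341). The pot is at (343,122), where it was, and the arm is clear of everything. The line misses the red centre by about 8 mm, against a 43 mm limit.

```bash
python3 -c "
from station import ctrl
print(ctrl.hand_in())"
```

```text
the job is handed in; nothing more can be done
None
```

I pushed the yellow ruler about 40° round its pin with the closed fingertips, then backed the arm off clear of everything and handed the job in at about 7 s. It reported no verdict.

The last top view showed:
- **Aim:** the ruler's line passes about 8 mm from the red medallion's centre, against the 43 mm limit. The medallion is about 257 mm along it.
- **Pin:** the ruler lies on the board with its hole still over the pin. The hole position I worked out is about 2 mm from the pin position I measured at the start.
- **Paint pot:** it is upright and within a pixel (about 3 mm) of where it started.

No checks failed or disagreed.

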